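Seat the core tray in the drying rack's notch and lock it

ROBOT

A 6-joint arm with a two-finger parallel gripper is mounted at the origin on a cart in front of the work surface, level with it; the furniture and walls round the work are solid. World frame = base frame: x ahead of the robot, y to its left, z up, the work surface at z = 0. Lengths are in mm, angles in rad, forces in N, time in s.
With the tool pointing down it reaches from about 275 to 850 mm from the base axis. Payload 5.2 kg.
Tool frame: the origin (TCP) lies at the very end of the fingers, on their centre line; the grasp point (between the pads) lies 19 mm behind it; z points along the fingers, y is the line along which they close (so a half turn about z gives the same grasp; the last joint's range is limited). The gripper opens to 85 mm and grips with 20 to 120 N. Pads are 22 mm wide; open, the fingers measure 114 mm over their backs; the gripper's body (76 mm by 85 mm) begins 54 mm behind the grasp point. The pads swing forward as they close: fully open they stand 13 mm farther back than shut.
Start: joints at [-1.408, 0.259, 1.535, -0, 1.348, -0.203], TCP at [196.754, -513.608, 231.31] pointing down, gripper open.
Joint ranges: [-3.14, 3.14], [-0.91, 2.08], [0.19, 2.58], [-1.22, 4.36], [0.22, 2.71], [-3.12, 3.12]. Speed limits (rad/s): [2.57, 2.57, 3.14, 3.14, 3.14, 3.14].

INTERFACE

Orientations are given as a 3x3 rotation matrix whose columns are the frame's x, y, z axes.
In Python, from rig import env, cams, order gives the robot as it stands.
- The arm moves only by the tool step_arm, never from a script. Its argument "motion" is a list that holds one entry, the list of rows, each a list of 7 numbers: the turn, a rotation vector about the tool's x, y, z in degrees, then the shift along the tool's x, y, z in mm, then the finger opening in mm, from 0 to 85.4. A call has exactly 5 rows; each row shifts and turns the commanded pose from where the row before left it, along the tool's axes as they then stand; what a row does not reach is not made up. A row lasts 1/12 s, in which the tool goes at most 41.7 mm and 7.16 degrees, less where a joint would pass 70% of its speed; a pose out of reach is approached as far as the arm can. A call with a gripper value outside its range is refused whole. The fingers move at their own pace and stop on an object; "force" is the grip in N (left out, the last holds). Time passes only in rows, so rows that do not move let the fingers close, or fill a call up. It gives the time, the measured TCP pose, the force, the opening and the grip force at its end, in the units of the state.
- env.get_state(): the state, without advancing time (a new reading comes with each control period).
- cams.grab_frame(name): name is "side" or "top"; returns the picture (384x512x3 uint8, red, green, blue); there is no depth.
- cams.get_calibration(name): a dict with "fx", "fy", "cx", "cy" (pixels), "distortion" ([k1, k2, p1, p2, k3] as OpenCV has them; the pictures are not rectified), "R" (3x3) and "t" (3): a world point X has camera coordinates R X + t. Camera axes: x right, y down, z forward; pixel columns grow to the right and rows downward; lengths in mm; the calibration is good to about 2 mm. A picture is of the moment at which its call begins. get_calibration takes no time and is no camera call.
- order.sign_off(): hands the job in; it is judged then, once.
The state is a dict: "t": time; "qpos": joint angles; "qd": joint speeds; "tau": joint torques, N m; "tcp_pos": TCP position; "eef_rot": TCP orientation; "ft_force": force on the tool from outside, world axes, zero at the start; "wrist_torque": the same for the moment, N m; "width": finger opening in mm; "grip_force": force on a finger pad.
Only numpy, scipy, OpenCV 4.12 (cv2) and the standard library are available. Lean on these libraries where they do the work, as an engineer would, in place of code of your own. Each camera call takes 0.05 s, during which the arm holds its last target. There are 200 camera calls.

TASK

Push the wooden tray of sand cores along the rack's runners with a fingertip until it drops fully into the locating notch, then swing the turn-button across the tray's rim to lock it in. Only push, with the fingers: do not lift the tray or the cores. The two cores must stay standing in the tray, and the amber stick and the brush lying nearby are to be left alone.

Things in the scene. Friction and masses are not known exactly. Their poses are not given: they have to be found in the camera images.
- rack: Fixed wooden rack, 370 mm along its x (sliding direction) by 330 mm; origin under its centre, on the table. Two runners along x, 30 mm wide, at y = -100 and +100 mm, tops 40 mm above the table; between them it is open down to cross bars 12 mm high. Side guides: inner faces at y = -153, +153 mm, 52 mm high. Middle of the +x end: post block 44 mm wide, x 155 to 185 mm, 62 mm high.
- notch (a point): Midway between the runners' two notches, at their floor: 65 mm along +x from the rack's origin, 30 mm above the table. Each notch is 10 mm deep, from x = -5.5 to +135.5 mm in the rack frame. A seated tray has its origin here, with 6 mm of play along x.
- tray: Loose dark wooden tray, 135 (its x, along the rack's x) x 300 x 28 mm, walls 9, floor 6 mm, 0.4 to 0.8 kg; origin: centre of underside. Starts across the runners on the -x side of the notch, origin 40 mm above the table; push the outside of its -x wall, between the runners. Seated: origin at 30, rim at 58 mm. The leading edge dips first; a hard push can hold the rear edge up until eased.
- core_wide: Loose sand core, 48 mm wide, 50 mm tall, about 0.1 kg, standing in the tray near one end (tray y about +85 mm); origin at the centre of its foot, z axis up along the core.
- core_slim: Loose sand core, 38 mm wide, 62 mm tall, 0.05 kg, standing in the tray near the other end (tray y about -85 mm); origin at the centre of its foot, z axis up along the core.
- turn_button (a joint): Angle (rad) of the wooden bar 74 x 20 x 10 mm on a vertical pivot, underside 62 mm above the table, long end reaching 62 mm from the pivot. At 0 the long end points along the rack's -y; grows clockwise seen from above; at 1.57 (stop) it points along the rack's -x, over the seated tray's rim. Starts -0.5 to 0.15. Light friction (0.03 N m); stays where left. An unseated tray blocks it.
- button_pivot (a point): On the pivot axis of the turn-button, at its top face: 170 mm along +x from the rack's origin, 72 mm above the table.
- button_peg (a point): Top centre of the upright round peg on the turn-button's long end: 14 mm thick, 24 mm tall (72 to 96 mm above the table), 53 mm from the pivot. Push it sideways to swing the button.
- amber_bar: Loose cast amber resin stick, 29 x 263 x 15 mm, lying on the table right of the rack; origin at the centre of its underside. Leave alone.
- flat_brush: Loose flat dusting brush with wooden handle, 61 x 229 x 18 mm, lying on the table right of the amber stick; origin at its centre, underside. Leave alone.

How it is judged:
By the outcome, as a careful person would: the job done as asked, in the order asked, and still so for the second after the job is handed in, with the robot touching nothing.
It also fails if it takes over 64 s, if anything falls off the work surface, if the arm or the gripper's body presses on something with over 40 N, if the wrist force passes 120 N, or if a joint passes its speed limit or range.

## Working session

There is one attempt and no reset: what is moved stays moved. The work goes in short steps, Python scripts to look and compute and a tool call to move; the robot and the scene stay as the last step left them, time stands still between calls to the robot, and variables do not carry over. Pictures are saved under pics/ and viewed, at most 10 in all, crops included, and the job is handed in when it is done.

Besides the shell and the picture viewer there is one more tool, called after "Emit:" as name(argument=value, ...) on one line, values as JSON. step_arm: Moves the arm, as the interface text tells. Its arguments: {"type":"object","properties":{"motion":{"type":"array","items":{"type":"array","items":{"type":"array","items":{"type":"number"}}}},"force":{"type":"number"}},"required":["motion"]}

```bash
mkdir -p pics; python3 - <<'E'
from rig import env,cams,order
import cv2,numpy as np
for n in("top","side"):
    cv2.imwrite(f"pics/{n}0.png",cv2.cvtColor(cams.grab_frame(n),cv2.COLOR_RGB2BGR))
    c=cams.get_calibration(n);print(n,{k:np.round(v,3).tolist() for k,v in c.items()})
s=env.get_state();print(s['t'],np.round(s['eef_rot'],3).tolist(),s['tcp_pos'],s['ft_force'],s['width'])
E
```

```text
top {'fx': 422.357, 'fy': 422.357, 'cx': 250.799, 'cy': 196.193, 'distortion': [0.026, 0.0, 0.0, 0.0, 0.0], 'R': [[0.008, -1.0, 0.003], [-0.993, -0.009, -0.12], [0.12, -0.002, -0.993]], 't': [-102.766, 561.563, 1112.286]}
side {'fx': 415.098, 'fy': 415.098, 'cx': 263.975, 'cy': 187.485, 'distortion': [-0.09, 0.0, 0.0, 0.0, 0.0], 'R': [[-0.963, -0.27, 0.011], [-0.178, 0.602, -0.778], [0.203, -0.751, -0.628]], 't': [525.237, 211.062, 992.135]}
0.1 [[0.934, 0.358, -0.0], [0.358, -0.934, 0.002], [0.0, -0.002, -1.0]] [ 196.64916647 -513.13216844  230.55158308] [0.27965222 0.01825818 0.16617842] 85.2524558409685
```

View pics/top0.png

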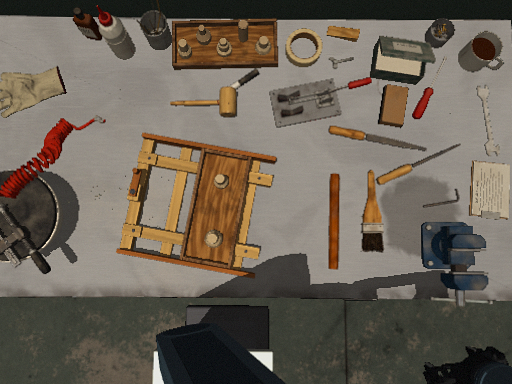

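View pics/side0.png

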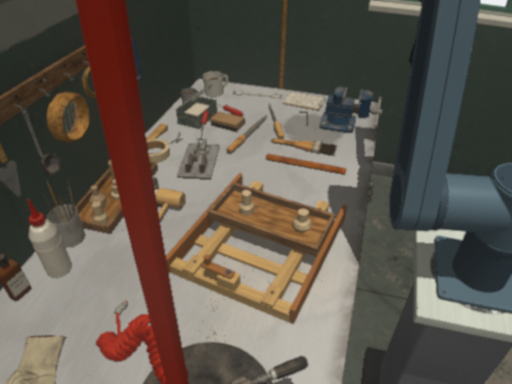

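The top view shows the rack, with its post and turn-button on the left at about (135,183) and the tray at about (217,207). The side view shows the same layout. I'll enlarge both for the corners.

```bash
python3 - <<'E'
import cv2
a=cv2.imread("pics/top0.png")[125:285,110:285];cv2.imwrite("pics/c0.png",cv2.resize(a,None,fx=3.7,fy=3.7,interpolation=cv2.INTER_CUBIC))
a=cv2.imread("pics/side0.png")[165:320,160:355];cv2.imwrite("pics/c1.png",cv2.resize(a,None,fx=3.7,fy=3.7,interpolation=cv2.INTER_CUBIC))
E
```

```text
(no output)
```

View pics/c0.png

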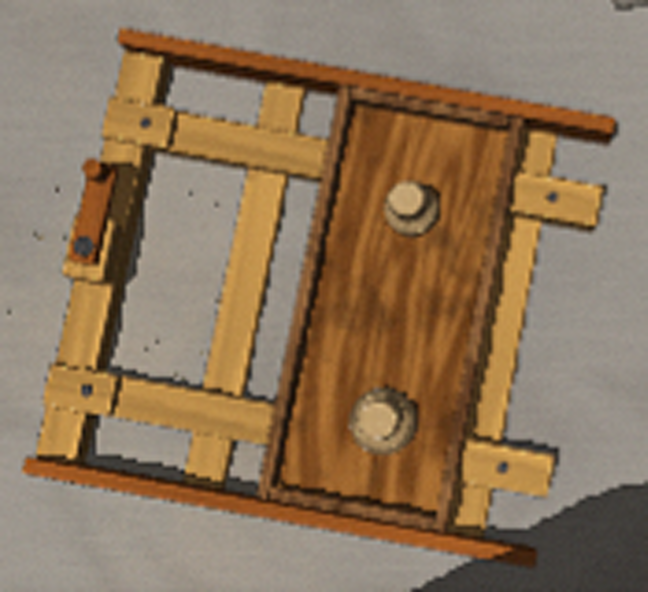

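View pics/c1.png

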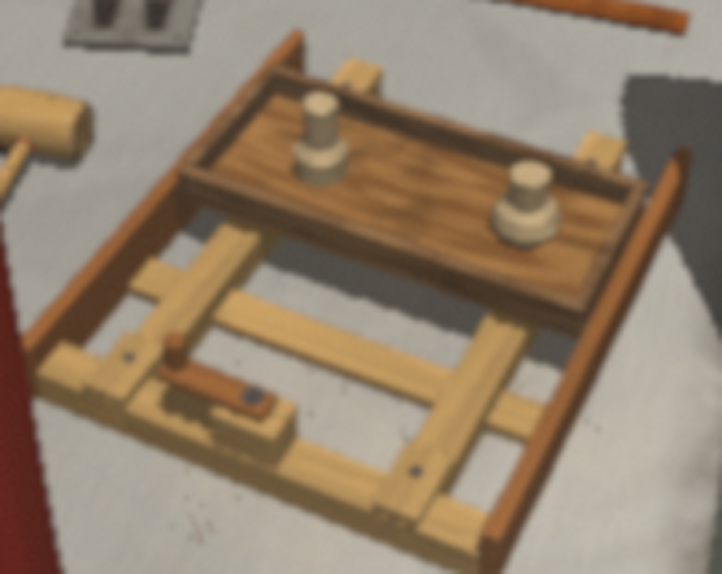

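The enlarged views show these crop positions. Rack guide ends are at (122,38), (612,128), (28,465) and (535,555), the pivot is at (83,245) and the peg at (93,168). Tray rim corners are at (345,90), (523,120), (265,497) and (447,528).

```bash
cat > h.py <<'E'
import numpy as np,cv2
from rig import env,cams,order
def ray(n,uv,z):
    c=cams.get_calibration(n);K=np.array([[c['fx'],0,c['cx']],[0,c['fy'],c['cy']],[0,0,1]])
    p=cv2.undistortPoints(np.array(uv,float).reshape(-1,1,2),K,np.array(c['distortion']))[:,0]
    R=np.array(c['R']);o=-R.T@np.array(c['t']);d=np.c_[p,np.ones(len(p))]@R
    return o+d*((z-o[2])/d[:,2])[:,None]
def crop(p): return np.array(p)/3.7+[110,125]
def crops(p): return np.array(p)/3.7+[160,165]
E
python3 - <<'E'
from h import *
np.set_printoptions(precision=1,suppress=True)
G=ray("top",crop([(122,38),(612,128),(28,465),(535,555)]),52)
P=ray("top",crop([(83,245)]),72);Q=ray("top",crop([(93,168)]),96)
T=ray("top",crop([(345,90),(523,120),(265,497),(447,528)]),68)
ex=(G[0]+G[2]-G[1]-G[3])[:2];ex/=np.linalg.norm(ex)
ey=(G[2]+G[3]-G[0]-G[1])[:2];print("ang",np.arctan2(ex[1],ex[0]),np.arctan2(-ey[0],ey[1]))
print(G,G.mean(0),P,Q,T,T.mean(0),sep="\n")
print("side piv",ray("side",crops([(253,396)]),72),"peg",ray("side",crops([(174,343)]),96),"tray",ray("side",crops([(280,72),(645,188),(183,172),(580,318)]),68), "guide ends",ray("side",crops([(297,35),(685,155),(493,535)]),52))
E=np.c_[ex,[-ex[1],ex[0]]]
print("rackframe rel pivot+170: ",(P[0,:2]-G.mean(0)[:2])@E,(T.mean(0)[:2]-G.mean(0)[:2])@E,(T[:,:2]-G.mean(0)[:2])@E,(Q[0,:2]-P[0,:2])@E)
E
```

```text
ang 1.400045522221717 1.3974343884602078
[[ 723.9  195.6   52. ]
 [ 660.3 -163.5   52. ]
 [ 413.5  249.8   52. ]
 [ 353.2 -109.5   52. ]]
[537.7  43.1  52. ]
[[568.2 212.2  72. ]]
[[619.2 200.8  96. ]]
[[683.   29.9  68. ]
 [662.2 -98.5  68. ]
 [392.6  79.3  68. ]
 [372.2 -47.9  68. ]]
[527.5  -9.3  68. ]
side piv [[566.4 215.6  72. ]] peg [[616.7 209.6  96. ]] tray [[651.  -84.1  68. ]
 [370.4 -33.8  68. ]
 [679.7  39.9  68. ]
 [392.4  97.   68. ]] guide ends [[ 660.2 -151.1   52. ]
 [ 348.2  -94.6   52. ]
 [ 411.3  256.9   52. ]]
rackframe rel pivot+170:  [171.8  -1.3] [-53.4   1.1] [[  11.7 -145.4]
 [-118.4 -146.8]
 [  11.   149.1]
 [-117.8  147.6]] [ -2.6 -52.2]
```

Emit:
step_arm(motion=[[[0, 0, 6.2, 0, 0, 0, 0], [0, 0, 6.2, 0, 0, 0, 0], [0, 0, 6.2, 0, 0, 0, 0], [0, 0, 6.2, 0, 0, 0, 0], [0, 0, 6, 0, 0, 0, 0]]])

```text
t: 0.52
tcp_pos: [196.7, -513.3, 230.8]
eef_rot: [[0.984, -0.176, -0.0], [-0.176, -0.984, 0.001], [-0.0, -0.001, -1.0]]
ft_force: [-0.2, 0.0, 0.2]
width: 25.3
grip_force: 0.0
```

Emit:
step_arm(motion=[[[0, 0, 0, 16, -29, 0, 0], [0, 0, 0, 16, -29, 0, 0], [0, 0, 0, 16, -29, 0, 0], [0, 0, 0, 16, -29, 0, 0], [0, 0, 0, 16, -29, 0, 0]]])

```text
t: 0.93
tcp_pos: [300.8, -382.9, 230.9]
eef_rot: [[0.985, -0.172, -0.0], [-0.172, -0.985, 0.001], [-0.0, -0.001, -1.0]]
ft_force: [-0.3, 0.0, -1.0]
width: 0.1
grip_force: 0.0
```

Emit:
step_arm(motion=[[[0, 0, 0, 16, -29, 0, 0], [0, 0, 0, 16, -29, 0, 0], [0, 0, 0, 16, -29, 0, 0], [0, 0, 0, 16, -29, 0, 0], [0, 0, 0, 16, -29, 0, 0]]])

```text
t: 1.35
tcp_pos: [404.5, -253.6, 231.1]
eef_rot: [[0.985, -0.171, -0.0], [-0.171, -0.985, 0.0], [-0.0, -0.0, -1.0]]
ft_force: [0.3, -0.3, -0.0]
width: 0.3
grip_force: 0.0
```

Emit:
step_arm(motion=[[[0, 0, 0, 16, -29, 15, 0], [0, 0, 0, 16, -29, 15, 0], [0, 0, 0, 16, -29, 15, 0], [0, 0, 0, 16, -29, 15, 0], [0, 0, 0, 16, -29, 15, 0]]])

```text
t: 1.77
tcp_pos: [508.1, -124.4, 155.4]
eef_rot: [[0.985, -0.171, -0.0], [-0.171, -0.985, 0.0], [-0.0, -0.0, -1.0]]
ft_force: [0.0, -0.5, 0.3]
width: -0.1
grip_force: 0.0
```

Emit:
step_arm(motion=[[[0, 0, 0, 0, 0, 30, 0], [0, 0, 0, 0, 0, 30, 0], [0, 0, 0, 0, 0, 30, 0], [0, 0, 0, 0, 0, 20, 0], [0, 0, 0, 0, 0, 9, 0]]])

```text
t: 2.18
tcp_pos: [505.3, -124.7, 34.0]
eef_rot: [[0.985, -0.171, -0.005], [-0.171, -0.985, 0.003], [-0.006, -0.002, -1.0]]
ft_force: [-1.1, 0.3, -1.0]
width: 0.4
grip_force: 0.0
```

Emit:
step_arm(motion=[[[0, 0, 0, 0, -6, 0, 0], [0, 0, 0, 0, -6, 0, 0], [0, 0, 0, 0, -5, 0, 0], [0, 0, 0, 0, -5, 0, 0], [0, 0, 0, 0, -5, 0, 0]]])

```text
t: 2.6
tcp_pos: [513.2, -99.1, 38.7]
eef_rot: [[0.985, -0.171, 0.003], [-0.171, -0.985, -0.001], [0.003, 0.001, -1.0]]
ft_force: [0.3, -0.7, 0.2]
width: -0.0
grip_force: 0.0
```

Emit:
step_arm(motion=[[[0, 0, 0, 0, -3, 0, 0], [0, 0, 0, 0, -3, 0, 0], [0, 0, 0, 0, -3, 0, 0], [0, 0, 0, 0, -3, 0, 0], [0, 0, 0, 0, -3, 0, 0]]])

```text
t: 3.02
tcp_pos: [514.8, -84.8, 37.4]
eef_rot: [[0.985, -0.171, 0.0], [-0.171, -0.985, -0.001], [0.0, 0.001, -1.0]]
ft_force: [-0.9, -6.2, 0.3]
width: 0.1
grip_force: 3.1
```

Emit:
step_arm(motion=[[[0, 0, 0, 0, -3, 0, 0], [0, 0, 0, 0, -3, 0, 0], [0, 0, 0, 0, -3, 0, 0], [0, 0, 0, 0, -3, 0, 0], [0, 0, 0, 0, -3, 0, 0]]])

```text
t: 3.43
tcp_pos: [517.6, -70.8, 37.4]
eef_rot: [[0.985, -0.171, 0.0], [-0.171, -0.985, -0.002], [0.001, 0.002, -1.0]]
ft_force: [-1.1, -4.5, 0.6]
width: 0.3
grip_force: 2.6
```

Emit:
step_arm(motion=[[[0, 0, 0, 0, -3, 0, 0], [0, 0, 0, 0, -3, 0, 0], [0, 0, 0, 0, -3, 0, 0], [0, 0, 0, 0, -3, 0, 0], [0, 0, 0, 0, -3, 0, 0]]])

```text
t: 3.85
tcp_pos: [520.2, -56.0, 37.5]
eef_rot: [[0.985, -0.171, 0.0], [-0.171, -0.985, -0.002], [0.001, 0.002, -1.0]]
ft_force: [-1.2, -5.3, 0.3]
width: -0.5
grip_force: 2.8
```

Emit:
step_arm(motion=[[[0, 0, 0, 0, -3, 0, 0], [0, 0, 0, 0, -3, 0, 0], [0, 0, 0, 0, -3, 0, 0], [0, 0, 0, 0, -3, 0, 0], [0, 0, 0, 0, -3, 0, 0]]])

```text
t: 4.27
tcp_pos: [522.9, -41.5, 37.7]
eef_rot: [[0.985, -0.171, 0.001], [-0.171, -0.985, -0.002], [0.001, 0.002, -1.0]]
ft_force: [-1.6, -6.0, 2.3]
width: -0.1
grip_force: 3.3
```

Emit:
step_arm(motion=[[[0, 0, 0, 0, -3, 0, 0], [0, 0, 0, 0, -3, 0, 0], [0, 0, 0, 0, -3, 0, 0], [0, 0, 0, 0, -3, 0, 0], [0, 0, 0, 0, -3, 0, 0]]])

```text
t: 4.68
tcp_pos: [525.9, -27.3, 38.2]
eef_rot: [[0.985, -0.171, 0.002], [-0.171, -0.985, -0.003], [0.002, 0.003, -1.0]]
ft_force: [-1.7, -8.4, 6.9]
width: -0.1
grip_force: 4.4
```

```bash
python3 - <<'E'
from h import *
a=cv2.cvtColor(cams.grab_frame("side"),cv2.COLOR_RGB2BGR)[130:320,130:380];b=cv2.cvtColor(cams.grab_frame("top"),cv2.COLOR_RGB2BGR)[125:315,70:320]
cv2.imwrite("pics/m1.png",cv2.resize(np.hstack([a,b]),None,fx=1.6,fy=1.6,interpolation=cv2.INTER_CUBIC))
E
```

```text
(no output)
```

View pics/m1.png

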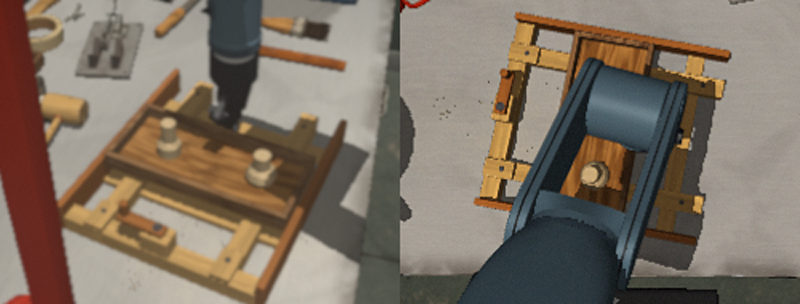

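The side view shows the tray sliding straight, with both cores standing at about (168,135) and (262,165). The leading edge is starting to dip, so I'll continue more gently.

Emit:
step_arm(motion=[[[0, 0, 0, 0, -2.5, 0, 0], [0, 0, 0, 0, -2.5, 0, 0], [0, 0, 0, 0, -2.5, 0, 0], [0, 0, 0, 0, -2.5, 0, 0], [0, 0, 0, 0, -2.5, 0, 0]]])

```text
t: 5.2
tcp_pos: [526.7, -12.8, 36.9]
eef_rot: [[0.985, -0.171, -0.001], [-0.171, -0.985, 0.0], [-0.001, 0.0, -1.0]]
ft_force: [-0.0, -3.8, -2.2]
width: 0.2
grip_force: 1.6
```

Emit:
step_arm(motion=[[[0, 0, 0, 0, -2.5, 0, 0], [0, 0, 0, 0, -2.5, 0, 0], [0, 0, 0, 0, -2.5, 0, 0], [0, 0, 0, 0, -2.5, 0, 0], [0, 0, 0, 0, -2.5, 0, 0]]])

```text
t: 5.62
tcp_pos: [529.3, -0.6, 37.3]
eef_rot: [[0.985, -0.171, 0.0], [-0.171, -0.985, -0.0], [0.0, 0.0, -1.0]]
ft_force: [-0.3, -3.8, -2.0]
width: -0.0
grip_force: 1.7
```

Emit:
step_arm(motion=[[[0, 0, 0, 0, -2.5, 0, 0], [0, 0, 0, 0, -2.5, 0, 0], [0, 0, 0, 0, -2.5, 0, 0], [0, 0, 0, 0, -2.5, 0, 0], [0, 0, 0, 0, -2.5, 0, 0]]])

```text
t: 6.03
tcp_pos: [531.5, 11.6, 37.3]
eef_rot: [[0.985, -0.171, 0.0], [-0.171, -0.985, -0.0], [0.0, 0.0, -1.0]]
ft_force: [0.1, -3.2, -3.0]
width: -0.0
grip_force: 1.8
```

Emit:
step_arm(motion=[[[0, 0, 0, 0, -2.5, 0, 0], [0, 0, 0, 0, -2.5, 0, 0], [0, 0, 0, 0, -2, 0, 0], [0, 0, 0, 0, -2, 0, 0], [0, 0, 0, 0, -2, 0, 0]]])

```text
t: 6.45
tcp_pos: [533.3, 22.5, 37.3]
eef_rot: [[0.985, -0.171, -0.0], [-0.171, -0.985, 0.0], [-0.0, -0.0, -1.0]]
ft_force: [-0.6, -3.9, -2.6]
width: -0.1
grip_force: 1.8
```

Emit:
step_arm(motion=[[[0, 0, 0, 0, -1, 0, 0], [0, 0, 0, 0, -1, 0, 0], [0, 0, 0, 0, -1, 0, 0], [0, 0, 0, 0, -1, 0, 0], [0, 0, 0, 0, -1, 0, 0]]])

```text
t: 6.87
tcp_pos: [534.1, 27.2, 37.3]
eef_rot: [[0.985, -0.171, -0.0], [-0.171, -0.985, 0.0], [-0.0, -0.0, -1.0]]
ft_force: [-0.2, -3.3, -2.6]
width: 0.1
grip_force: 1.8
```

Emit:
step_arm(motion=[[[0, 0, 0, 0, -1, 0, 0], [0, 0, 0, 0, -1, 0, 0], [0, 0, 0, 0, -1, 0, 0], [0, 0, 0, 0, 0, 0, 0], [0, 0, 0, 0, 0, 0, 0]]])

```text
t: 7.28
tcp_pos: [534.5, 30.3, 37.4]
eef_rot: [[0.985, -0.171, -0.0], [-0.171, -0.985, 0.0], [-0.0, -0.0, -1.0]]
ft_force: [-1.3, -3.7, -1.7]
width: -0.1
grip_force: 1.7
```

```bash
python3 - <<'E'
from h import *
a=cv2.cvtColor(cams.grab_frame("side"),cv2.COLOR_RGB2BGR)[165:320,160:355]
cv2.imwrite("pics/m2.png",cv2.resize(a,None,fx=3.7,fy=3.7,interpolation=cv2.INTER_CUBIC))
E
```

```text
(no output)
```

View pics/m2.png

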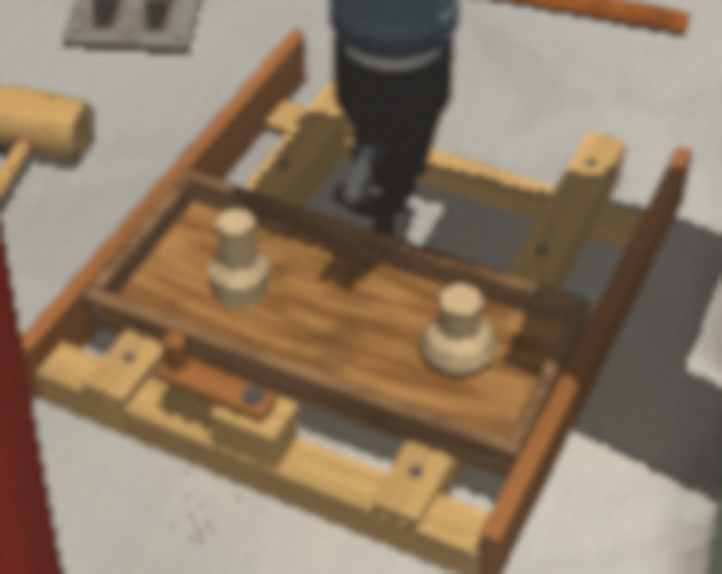

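The picture shows the tray almost at the notch with its front edge down and both cores upright at (238,260) and (460,330). I'll keep creeping forward.

Emit:
step_arm(motion=[[[0, 0, 0, 0, -1, 0, 0], [0, 0, 0, 0, -1, 0, 0], [0, 0, 0, 0, 0, 0, 0], [0, 0, 0, 0, 0, 0, 0], [0, 0, 0, 0, 0, 0, 0]]])

```text
t: 7.75
tcp_pos: [534.1, 31.1, 37.3]
eef_rot: [[0.985, -0.17, -0.002], [-0.17, -0.985, -0.001], [-0.002, 0.002, -1.0]]
ft_force: [-4.2, -7.9, 0.6]
width: 0.3
grip_force: 4.4
```

Emit:
step_arm(motion=[[[0, 0, 0, 0, -1, 0, 0], [0, 0, 0, 0, -1, 0, 0], [0, 0, 0, 0, 0, 0, 0], [0, 0, 0, 0, 0, 0, 0], [0, 0, 0, 0, 0, 0, 0]]])

```text
t: 8.17
tcp_pos: [533.5, 32.1, 37.3]
eef_rot: [[0.985, -0.17, -0.004], [-0.17, -0.985, -0.003], [-0.003, 0.003, -1.0]]
ft_force: [-7.5, -12.9, 3.4]
width: 0.1
grip_force: 6.9
```

Emit:
step_arm(motion=[[[0, 0, 0, 0, -1, 0, 0], [0, 0, 0, 0, -1, 0, 0], [0, 0, 0, 0, 0, 0, 0], [0, 0, 0, 0, 0, 0, 0], [0, 0, 0, 0, 0, 0, 0]]])

```text
t: 8.58
tcp_pos: [533.0, 33.1, 37.3]
eef_rot: [[0.985, -0.17, -0.006], [-0.17, -0.985, -0.004], [-0.005, 0.005, -1.0]]
ft_force: [-9.4, -17.4, 5.4]
width: -0.1
grip_force: 9.5
```

The force is climbing, so the tray is against the stop. I'll ease off and let the rear drop.

Emit:
step_arm(motion=[[[0, 0, 0, 0, 2, 0, 0], [0, 0, 0, 0, 2, 0, 0], [0, 0, 0, 0, 2, 0, 0], [0, 0, 0, 0, 4, 0, 0], [0, 0, 0, 0, 8, 0, 0]]])

```text
t: 9.0
tcp_pos: [533.1, 18.9, 37.5]
eef_rot: [[0.985, -0.17, 0.001], [-0.17, -0.985, 0.001], [0.001, -0.001, -1.0]]
ft_force: [-0.8, -0.5, -0.8]
width: -0.1
grip_force: 0.0
```

```bash
python3 - <<'E'
from h import *
a=cv2.cvtColor(cams.grab_frame("side"),cv2.COLOR_RGB2BGR)[165:320,160:355]
cv2.imwrite("pics/m3.png",cv2.resize(a,None,fx=3.7,fy=3.7,interpolation=cv2.INTER_CUBIC))
E=np.array([[.17,-.985],[.985,.17]])
# expected crop pixels of the tray rim corners: rear up (z68) or seated (z58)
c=cams.get_calibration("side");K=np.array([[c['fx'],0,c['cx']],[0,c['fy'],c['cy']],[0,0,1]])
for x,y,z in [(0,-150,58),(0,-150,68),(0,150,58),(0,150,68),(132,-150,58),(132,150,58),(170,0,72),(185,153,52),(-185,-159,52)]:
    w=np.r_[np.array([538,47])+E@[x,y],z]
    p=cv2.projectPoints(w[None],cv2.Rodrigues(np.array(c['R']))[0],np.array(c['t']),K,np.array(c['distortion']))[0].ravel()
    print(x,y,z,np.round((p-[160,165])*3.7))
E
```

```text
0 -150 58 [186. 164.]
0 -150 68 [185. 153.]
0 150 58 [589. 302.]
0 150 68 [590. 291.]
132 -150 58 [ 80. 287.]
132 150 58 [512. 452.]
170 0 72 [253. 394.]
185 153 52 [481. 529.]
-185 -159 52 [298.  26.]
```

View pics/m3.png

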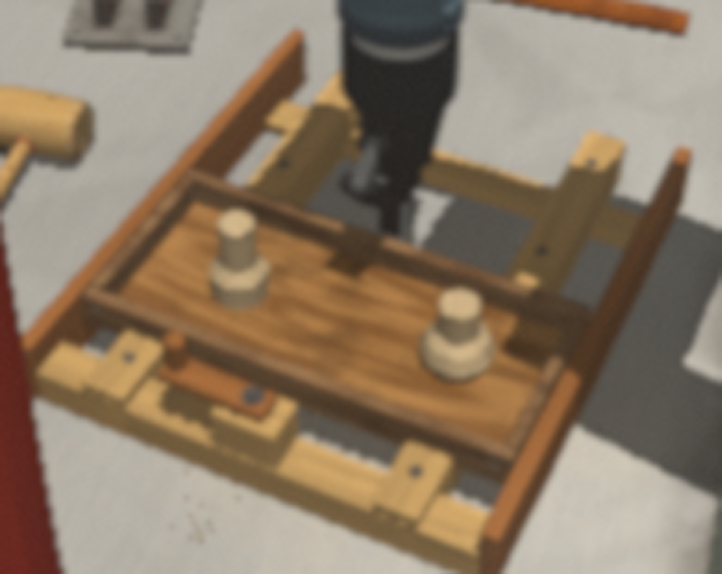

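The rear edge can't be judged with the arm in the way. I'll lift off and clear the views.

Emit:
step_arm(motion=[[[0, 0, 0, 0, 5, -25, 0], [0, 0, 0, 0, 0, -35, 0], [0, 0, 0, 0, 0, -35, 0], [0, 0, 0, 0, 10, -35, 0], [0, 0, 0, 0, 30, -10, 0]]])

```text
t: 9.47
tcp_pos: [528.0, -24.5, 183.1]
eef_rot: [[0.986, -0.168, 0.01], [-0.168, -0.986, -0.0], [0.009, -0.001, -1.0]]
ft_force: [0.9, -0.6, 0.3]
width: -0.1
grip_force: 0.0
```

Emit:
step_arm(motion=[[[0, 0, 0, 0, 35, 0, 0], [0, 0, 0, 0, 35, 0, 0], [0, 0, 0, 0, 35, 0, 0], [0, 0, 0, 0, 35, 0, 0], [0, 0, 0, 0, 35, 0, 0]]])

```text
t: 9.88
tcp_pos: [494.5, -200.1, 177.6]
eef_rot: [[0.985, -0.171, 0.001], [-0.171, -0.985, -0.0], [0.001, -0.0, -1.0]]
ft_force: [0.2, 0.3, 0.5]
width: 0.1
grip_force: 0.0
```

```bash
python3 - <<'E'
from h import *
a=cv2.cvtColor(cams.grab_frame("side"),cv2.COLOR_RGB2BGR);b=cv2.cvtColor(cams.grab_frame("top"),cv2.COLOR_RGB2BGR)
cv2.imwrite("pics/s4.png",a);cv2.imwrite("pics/t4.png",b)
r=lambda i:cv2.resize(i,None,fx=3.7,fy=3.7,interpolation=cv2.INTER_CUBIC)
A=r(a[165:320,160:355])[130:500,60:650];cv2.imwrite("pics/m4.png",A)
cv2.imwrite("pics/m5.png",r(b[125:285,110:285]))
E
```

```text
(no output)
```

View pics/m4.png

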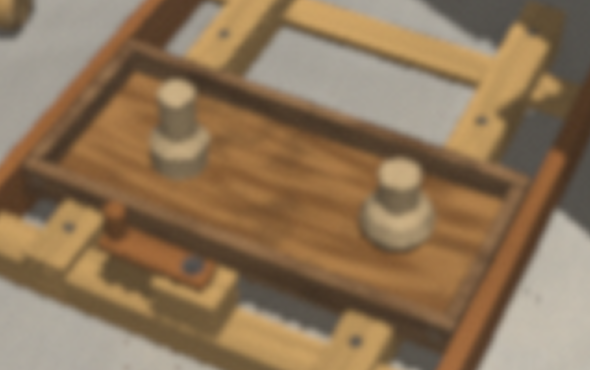

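View pics/m5.png

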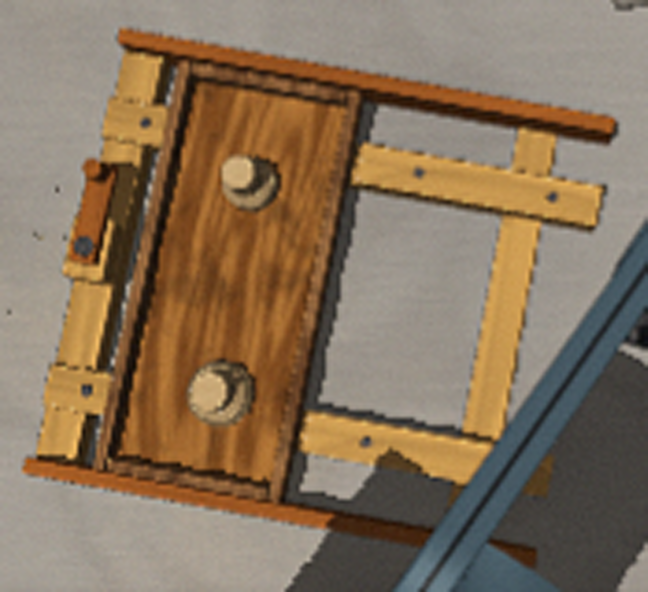

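```bash
python3 - <<'E'
from h import *
np.set_printoptions(precision=1,suppress=True)
def tri(t,s):
    P=[];U=[]
    for n,uv in(("top",crop(t)),("side",crops(s))):
        c=cams.get_calibration(n);K=np.array([[c['fx'],0,c['cx']],[0,c['fy'],c['cy']],[0,0,1]])
        P.append(np.c_[c['R'],c['t']]);U.append(cv2.undistortPoints(uv.reshape(-1,1,2),K,np.array(c['distortion']))[:,0].T)
    X=cv2.triangulatePoints(P[0],P[1],U[0],U[1]);return (X[:3]/X[3]).T
E=np.array([[.17,-.985],[.985,.17]])
def show(X): print(np.c_[(X[:,:2]-[538,46])@E,X[:,2]])
print("order: rear far, rear near, front far, front near")
show(tri([(523,120),(447,528),(345,90),(265,497)],[(280,72),(645,188),(183,172),(580,318)]))
show(tri([(360,95),(280,503),(183,62),(97,468)],[(197,173),(585,308),(90,295),(510,458)]))
show(tri([(83,245)],[(253,396)]))
X=ray("top",crop([(360,95),(280,503),(183,62),(97,468)]),58);show(X)
E
```

```text
order: rear far, rear near, front far, front near
[[-122.2 -145.7   55.4]
 [-120.4  148.4   55.7]
 [  10.  -146.9   59. ]
 [  10.7  149.1   51.9]]
[[  -1.  -145.1   50.5]
 [  -0.   150.1   51.1]
 [ 131.  -146.4   50.7]
 [ 131.8  150.    51.1]]
[[169.7  -1.3  68.6]]
[[  -1.1 -146.    58. ]
 [  -1.6  151.6   58. ]
 [ 130.  -146.9   58. ]
 [ 129.8  150.5   58. ]]
```

All four rim corners triangulate to the same height (about 51, against about 55 before), between x of -1 and 131. The tray is level in the notch, and the cores stand at crop (250,180) and (220,390). Now for the button.

Emit:
step_arm(motion=[[[0, 0, 0, 4, -30, 0, 0], [0, 0, 0, 4, -30, 0, 0], [0, 0, 0, 4, -30, 0, 0], [0, 0, 0, 4, -30, 0, 0], [0, 0, 0, 4, -30, 0, 0]]])

```text
t: 10.4
tcp_pos: [540.5, -52.2, 177.3]
eef_rot: [[0.985, -0.171, 0.0], [-0.171, -0.985, 0.001], [0.0, -0.001, -1.0]]
ft_force: [0.2, 0.3, 0.3]
width: 0.1
grip_force: 0.0
```

Emit:
step_arm(motion=[[[0, 0, 0, 4, -30, 0, 0], [0, 0, 0, 4, -30, 0, 0], [0, 0, 0, 4, -30, 0, 0], [0, 0, 0, 4, -30, 0, 0], [0, 0, 0, 4, -30, 0, 0]]])

```text
t: 10.82
tcp_pos: [585.7, 92.6, 177.3]
eef_rot: [[0.985, -0.171, -0.0], [-0.171, -0.985, 0.001], [-0.0, -0.001, -1.0]]
ft_force: [0.9, -0.1, 0.4]
width: 0.1
grip_force: 0.0
```

Emit:
step_arm(motion=[[[0, 0, 0, 4, -31, 0, 0], [0, 0, 0, 4, -31, 0, 0], [0, 0, 0, 4, -31, 0, 0], [0, 0, 0, 4, -31, 0, 0], [0, 0, 0, 0, -30, 0, 0]]])

```text
t: 11.23
tcp_pos: [628.0, 241.6, 177.1]
eef_rot: [[0.985, -0.171, 0.0], [-0.171, -0.985, 0.001], [0.0, -0.001, -1.0]]
ft_force: [1.4, 0.1, 0.6]
width: 0.1
grip_force: 0.0
```

Emit:
step_arm(motion=[[[0, 0, 0, 0, 0, 10, 0], [0, 0, 0, 0, 0, 30, 0], [0, 0, 0, 0, 0, 30, 0], [0, 0, 0, 0, 0, 20, 0], [0, 0, 0, 0, 0, 9, 0]]])

```text
t: 11.65
tcp_pos: [624.9, 239.3, 74.2]
eef_rot: [[0.985, -0.17, -0.006], [-0.17, -0.985, -0.001], [-0.006, 0.002, -1.0]]
ft_force: [-0.0, -0.6, -0.6]
width: 0.3
grip_force: 0.0
```

Emit:
step_arm(motion=[[[0, 0, 0, 0, 0, 0, 0], [0, 0, 0, 0, 0, 0, 0], [0, 0, 0, 0, 0, 0, 0], [0, 0, 0, 0, 0, 0, 0], [0, 0, 0, 0, 0, 0, 0]]])

```text
t: 12.07
tcp_pos: [628.8, 239.4, 80.1]
eef_rot: [[0.985, -0.171, 0.003], [-0.171, -0.985, 0.001], [0.003, -0.001, -1.0]]
ft_force: [0.7, 0.1, 0.3]
width: 0.4
grip_force: 0.0
```

Emit:
step_arm(motion=[[[0, 0, 0, 0, 3, 0, 0], [0, 0, 0, 0, 4, 0, 0], [0, 0, 0, 0, 4, 0, 0], [0, 0, 0, 0, 4, 0, 0], [0, 0, 0, 0, 4, 0, 0]]])

```text
t: 12.48
tcp_pos: [624.6, 220.1, 78.4]
eef_rot: [[0.985, -0.171, 0.0], [-0.171, -0.985, 0.0], [0.0, -0.0, -1.0]]
ft_force: [0.5, -0.0, -0.2]
width: 0.2
grip_force: 0.4
```

Emit:
step_arm(motion=[[[0, 0, 0, 0, 5, 0, 0], [0, 0, 0, 0, 5, 0, 0], [0, 0, 0, 0, 5, 0, 0], [0, 0, 0, 0, 5, 0, 0], [0, 0, 0, 0, 5, 0, 0]]])

```text
t: 12.9
tcp_pos: [619.9, 195.5, 78.2]
eef_rot: [[0.985, -0.171, -0.001], [-0.171, -0.985, 0.0], [-0.001, -0.0, -1.0]]
ft_force: [-0.5, 0.8, 0.5]
width: -0.4
grip_force: 0.5
```

Emit:
step_arm(motion=[[[0, 0, 0, -1, 5, 0, 0], [0, 0, 0, -1, 4, 0, 0], [0, 0, 0, -1, 4, 0, 0], [0, 0, 0, -3, 5, 0, 0], [0, 0, 0, -3, 5, 0, 0]]])

```text
t: 13.32
tcp_pos: [607.3, 174.4, 78.4]
eef_rot: [[0.985, -0.171, 0.0], [-0.171, -0.985, 0.0], [0.0, -0.0, -1.0]]
ft_force: [0.7, 1.4, 0.8]
width: -0.1
grip_force: 0.6
```

Emit:
step_arm(motion=[[[0, 0, 0, -3, 5, 0, 0], [0, 0, 0, -4, 4, 0, 0], [0, 0, 0, -5, 4, 0, 0], [0, 0, 0, -5, 4, 0, 0], [0, 0, 0, 0, 0, 0, 0]]])

```text
t: 13.73
tcp_pos: [586.3, 160.3, 78.3]
eef_rot: [[0.985, -0.171, -0.001], [-0.171, -0.985, -0.001], [-0.001, 0.001, -1.0]]
ft_force: [-0.4, -0.2, 0.2]
width: -0.2
grip_force: 0.0
```

```bash
python3 - <<'E'
from h import *
a=cv2.cvtColor(cams.grab_frame("side"),cv2.COLOR_RGB2BGR)[165:320,160:355]
cv2.imwrite("pics/m6.png",cv2.resize(a,None,fx=3.7,fy=3.7,interpolation=cv2.INTER_CUBIC))
E
```

```text
(no output)
```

View pics/m6.png

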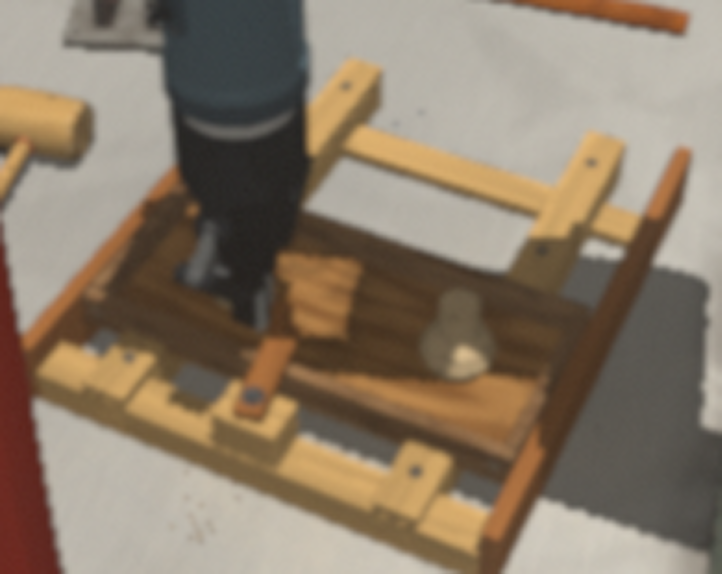

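The button has swung most of the way, with its bar over the rim from (253,397) to about (280,340). I'll push on to the stop, watching the force.

Emit:
step_arm(motion=[[[0, 0, 0, -3, 1, 0, 0], [0, 0, 0, -3, 1, 0, 0], [0, 0, 0, -2, 1, 0, 0], [0, 0, 0, -2, 0, 0, 0], [0, 0, 0, 0, 0, 0, 0]]])

```text
t: 14.2
tcp_pos: [577.3, 159.7, 78.4]
eef_rot: [[0.985, -0.171, 0.0], [-0.171, -0.985, -0.0], [0.0, 0.0, -1.0]]
ft_force: [0.1, 0.4, 0.4]
width: 0.0
grip_force: 0.1
```

Emit:
step_arm(motion=[[[0, 0, 0, -1, 0, 0, 0], [0, 0, 0, -1, 0, 0, 0], [0, 0, 0, 0, 0, 0, 0], [0, 0, 0, 0, 0, 0, 0], [0, 0, 0, 0, 0, 0, 0]]])

```text
t: 14.62
tcp_pos: [577.0, 159.8, 78.5]
eef_rot: [[0.985, -0.171, 0.003], [-0.171, -0.985, -0.0], [0.003, -0.0, -1.0]]
ft_force: [5.3, -1.2, -2.4]
width: -0.1
grip_force: 2.6
```

Emit:
step_arm(motion=[[[0, 0, 0, -1, 0, 0, 0], [0, 0, 0, -1, 0, 0, 0], [0, 0, 0, 0, 0, 0, 0], [0, 0, 0, 0, 0, 0, 0], [0, 0, 0, 0, 0, 0, 0]]])

```text
t: 15.03
tcp_pos: [576.8, 159.9, 78.7]
eef_rot: [[0.985, -0.171, 0.006], [-0.171, -0.985, -0.0], [0.006, -0.001, -1.0]]
ft_force: [9.2, -1.2, -5.6]
width: 0.5
grip_force: 4.9
```

It is at the stop: the force rises with the TCP at rack (119,-19), as predicted for 1.57 rad. Backing off and lifting clear.

Emit:
step_arm(motion=[[[0, 0, 0, 4, 0, 0, 0], [0, 0, 0, 6, 0, 0, 0], [0, 0, 0, 2, 0, -20, 0], [0, 0, 0, 0, 0, -35, 0], [0, 0, 0, 0, 0, -35, 0]]])

```text
t: 15.45
tcp_pos: [583.8, 158.3, 167.6]
eef_rot: [[0.985, -0.171, -0.006], [-0.171, -0.985, -0.0], [-0.005, 0.001, -1.0]]
ft_force: [0.8, -0.4, 0.6]
width: -0.1
grip_force: 0.0
```

Emit:
step_arm(motion=[[[0, 0, 0, 0, 20, -35, 0], [0, 0, 0, 0, 35, -10, 0], [0, 0, 0, 0, 40, 0, 0], [0, 0, 0, 0, 40, 0, 0], [0, 0, 0, 0, 40, 0, 0]]])

```text
t: 15.87
tcp_pos: [554.7, -15.1, 213.8]
eef_rot: [[0.986, -0.17, -0.0], [-0.17, -0.986, 0.0], [-0.0, -0.0, -1.0]]
ft_force: [0.2, 0.2, 0.2]
width: 0.1
grip_force: 0.0
```

Emit:
step_arm(motion=[[[0, 0, 0, 0, 40, 0, 0], [0, 0, 0, 0, 40, 0, 0], [0, 0, 0, 0, 40, 0, 0], [0, 0, 0, 0, 40, 0, 0], [0, 0, 0, 0, 20, 0, 0]]])

```text
t: 16.28
tcp_pos: [523.4, -195.4, 213.2]
eef_rot: [[0.985, -0.173, -0.001], [-0.173, -0.985, -0.001], [-0.001, 0.001, -1.0]]
ft_force: [0.6, -0.7, 0.1]
width: 0.3
grip_force: 0.0
```

```bash
python3 - <<'E'
from h import *
np.set_printoptions(precision=1,suppress=True)
for n,o in(("side","s4"),("top","t4")):
    a=cv2.cvtColor(cams.grab_frame(n),cv2.COLOR_RGB2BGR);b=cv2.imread(f"pics/{o}.png")
    x0,x1,y0,y1=(160,355,165,320) if n=="side" else (110,230,125,270)
    m=(cv2.absdiff(a,b).max(2)>45).astype(np.uint8)[y0:y1,x0:x1]
    k,l,s,c=cv2.connectedComponentsWithStats(m)
    for i in range(1,k):
        if s[i,4]>8: print(n,"changed blob crop box",s[i,:4]*3.7,s[i,4])
    if n=="top":
        E=np.array([[.17,-.985],[.985,.17]])
        h=cv2.cvtColor(a,cv2.COLOR_BGR2HSV)
        g=cv2.inRange(h,(5,150,70),(14,255,255))[160:200,125:165]   # orange bar
        k,l,s,c=cv2.connectedComponentsWithStats(g)
        for i in range(1,k):
            if s[i,4]>20:
                v,u=np.nonzero(l==i);X=ray("top",np.c_[u+125,v+160],72)
                R=(X[:,:2]-[538,46])@E;print("bar rack mean,min,max",R.mean(0),R.min(0),R.max(0),s[i,4])
s=env.get_state();print(s['t'],s['tcp_pos'],s['ft_force'])
E
```

```text
side changed blob crop box [299.7   0.   88.8  62.9] 162
side changed blob crop box [458.8   0.  247.9 155.4] 199
side changed blob crop box [425.5  29.6  74.   81.4] 207
side changed blob crop box [481.   40.7  77.7  74. ] 137
side changed blob crop box [381.1  70.3 136.9  92.5] 142
side changed blob crop box [569.8 155.4  37.   25.9] 27
side changed blob crop box [536.5 170.2  18.5  14.8] 14
side changed blob crop box [603.1 203.5  14.8  14.8] 10
side changed blob crop box [551.3 244.2  14.8  14.8] 9
side changed blob crop box [284.9 318.2  18.5  18.5] 21
side changed blob crop box [166.5 333.   18.5  14.8] 16
side changed blob crop box [617.9 340.4  81.4  66.6] 39
side changed blob crop box [159.1 362.6  74.   66.6] 205
side changed blob crop box [251.6 366.3  29.6  22.2] 38
top changed blob crop box [ 74.  159.1  66.6 111. ] 316
top changed blob crop box [144.3 244.2  44.4  29.6] 74
top changed blob crop box [388.5 432.9  55.5  48.1] 77
top changed blob crop box [344.1 444.   40.7  55.5] 50
top changed blob crop box [373.7 481.   70.3  55.5] 140
top changed blob crop box [314.5 514.3  18.5  22.2] 16
bar rack mean,min,max [104.3 -47.3] [ 89.6 -97.8] [115.8 -10.2] 184
bar rack mean,min,max [125.5 -49.4] [122.5 -77.8] [128.2 -17.6] 36
bar rack mean,min,max [136.4  -0.8] [ 84.2 -12.9] [180.3  11.8] 199
16.3833 [ 523.7 -194.9  213. ] [-1.2  0.8  0.9]
```

```bash
python3 -c "
from rig import order;print(order.sign_off())"
```

```text
the job is handed in; nothing more can be done
None
```

I pushed the tray into the notch, where it sits level with both cores still standing. The turn-button is swung to its stop across the rim, and the job was handed in at about 16 s.

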